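# Tighten an oven lamp's retaining ring with a pin spanner

## Task

The retaining ring over the glass of the oven lamp is still loose. Take the pin spanner from its wooden rest, seat both its pins fully in the ring's two holes, turn the ring clockwise until it stops without forcing it, then put the spanner back astride its rest as you found it. Press gently throughout, do not touch the glass or turn the ring with the fingers, and leave everything else on the table alone.

Things in the scene. Friction and masses are not known exactly. Their poses are not given: they have to be found in the camera images.
- lamp: Oven lamp, bolted down: 130 x 130 x 12 mm steel flange, on it a round finned aluminium housing 112 mm across the fins, whose plain rim (104 mm across) ends 65 mm above the table. Origin under its centre, on the table; z up; a short steel conduit stub sticks out of the housing towards -x. The retaining ring lies in its top.
- lamp_face (a point): Centre of the retaining ring, level with its top face, 70 mm above the table; axes as lamp, so it does NOT turn with the ring. Steel ring: 92 mm outside, 40 mm inside, 12 mm thick, standing 5 mm above the housing's rim; two round 12 mm through holes opposite one another, 31 mm from the axis, free depth 18 mm. The spanner's pins have 2 mm clearance all round.
- ring (a joint): Ring's turn, rad, growing clockwise from above; starts 0 to 0.3, hard stop (fully tight) at 0.90, tight above 0.86. Needs 0.35 N m to turn (6 N a pin); stays as left; pins resting on it with under 8 N do not drag it. At reading q the line of holes lies q clockwise of lamp_face's x, plus an unmeasured offset of -0.3 to 0.3 rad: look, or turn the resting pins until they drop in.
- glass: Flat round lamp glass, 37 mm across, in the middle of the ring, its top 4 mm below the ring's top face (66 mm above the table); origin under its centre, 52 mm above the table. Must not be touched by spanner or fingers.
- spanner_grip (a point): Centre of the pin spanner's black grip block, 64 (x) x 18 (y) x 28 mm high (z up). Measured from here: block underside -14 mm, then a 16 mm stem, flat steel foot from -30 to -38 mm (disc 52 mm across with a bar 84 x 22 mm along x), pin tips -48 mm. On its rest this point is 60 mm above the table; fully seated on the ring it is 38 mm above lamp_face. Loose, 0.2 to 0.45 kg.
- pin_a (a point): Tip of the spanner's pin 31 mm towards the grip's +x: steel, 8 mm across, 10 mm long below the foot, end chamfered to 5 mm. Either pin fits either hole. While the pins rest on the ring's face the foot stands 10 mm above it; seated, the foot lies on the face.
- pin_b (a point): Tip of the other, equal pin, 31 mm towards the grip's -x.
- rest: Fixed wooden block 40 mm (x) x 75 mm (y) x 22 mm high, origin under its centre on the table. The spanner sits on top with its pins hanging down on either side, over the -x and +x faces, its long bar along the block's x.
- pie: Bystander, leave alone: pecan pie in a 200 mm foil tin, 30 mm high; origin under its centre
- screwdriver: Bystander, leave alone: screwdriver lying on the table; origin under its middle
- cup: Bystander, leave alone: small steel bowl, 64 mm across, 35 mm high; origin under its centre
- old_gasket: Bystander, leave alone: flat black rubber ring, 90 mm across, 5 mm thick; origin under its centre
- spray: Bystander, leave alone: white plastic bottle, 60 mm across, 150 mm high; origin under its centre
- pie_box: Bystander, leave alone: closed kraft pie box 200 x 200 x 65 mm; origin under its centre
- spatula: Bystander, leave alone: spatula lying on the table; origin under its middle
Things that resemble listed ones, but are neither listed nor needed, are in the scene too. There is more than one size of the rest; the job needs the middle-sized. What is shaped like the part that bears spanner_grip but yellow is not meant.

How it is judged:
By the outcome, as a careful person would: the job done as asked, in the order asked, and still so for the second after the job is handed in, with the robot touching nothing.
It also fails if it takes over 72 s, if anything falls off the work surface, if the arm or the gripper's body presses on something with over 40 N, if the wrist force passes 120 N, or if a joint passes its speed limit or range.

## Robot

A 6-joint arm with a two-finger parallel gripper is mounted at the origin on the work surface. World frame = base frame: x ahead of the robot, y to its left, z up, the work surface at z = 0. Lengths are in mm, angles in degrees, forces in N, time in s.
With the tool pointing down it reaches from about 275 to 825 mm from the base axis. Payload 4.9 kg.
Tool frame: the origin (TCP) lies on the centre line of the jaws, within the pads' length; the fingertips stand 17 mm ahead of it and the grasp point (between the pads) lies 2 mm behind it; z points along the fingers, x is the direction in which the jaws open and shut, and the axes are right-handed (so a half turn about z gives the same grasp; the last joint's range is limited). The gripper opens to 85 mm and grips with 20 to 120 N. Pads are 22 mm wide; open, the fingers measure 114 mm over their backs; the gripper's body (76 mm by 85 mm) begins 54 mm behind the grasp point. The pads swing forward as they close: fully open they stand 13 mm farther back than shut.
Start: joints at [66.566, 18.69, -11.035, 60.275, 0, 82.311], TCP at [149.239, 529.383, 248.281] pointing down, gripper open.
Joint ranges: [-152.03, 152.03], [-55.5, 102.48], [-74.3, 77.21], [-110.64, 120.58], [-84.22, 78.4], [-180, 180]. Speed limits (degrees/s): [147.25, 147.25, 180, 180, 180, 180].

## Interface

Orientations are given as [roll, pitch, yaw] about the fixed x, y, z axes, in that order (R = Rz(yaw) Ry(pitch) Rx(roll)).
In Python, from bench import r gives the robot as it stands.
- The arm moves only by the tool carry_out, never from a script. Its argument "moves" is a list of rows, each a list of 7 numbers: the shift along the tool's x, y, z in units of 0.1 m (1.0 is 0.1 m), then the turn, a rotation vector about the tool's x, y, z in units of 0.12 rad (1.0 is 0.12 rad), then the finger opening in mm, from 0 to 85.4. A call has 1 to 5 rows; each row shifts and turns the commanded pose from where the row before left it, along the tool's axes as they then stand; what a row does not reach is not made up. A row lasts 1/10 s, in which the tool goes at most 50 mm and 8.59 degrees, less where a joint would pass 70% of its speed; a pose out of reach is approached as far as the arm can. A call with a number of a shift or a turn outside -1 to 1 is refused whole. A call with a gripper value outside its range is refused whole. The fingers move at their own pace and stop on an object; "force" is the grip in N (left out, the last holds). Time passes only in rows, so rows that do not move let the fingers close. It gives the time, the measured TCP pose, the force and the opening at its end, in the units of the state.
- r.get_obs(): the state, without advancing time (a new reading comes with each control period).
- r.read_camera(name): name is "side" or "top"; returns (picture, depth): 420x560x3 uint8, red, green, blue; 420x560 float32, mm along the optical axis (not along the pixel's ray), 0 where there is no reading.
- r.camera_model(name): a dict with "intrinsics" (3x3 intrinsics, pixels), "rvec" (rotation vector, rad) and "tvec" (3), from world to camera coordinates, as OpenCV has them. Camera axes: x right, y down, z forward; pixel columns grow to the right and rows downward; lengths in mm; the calibration is good to about 2 mm. A picture is of the moment at which its call begins. camera_model takes no time and is no camera call.
- r.sign_off(): hands the job in, once; it reports no verdict.
The state is a dict: "time": time; "q": joint angles; "qvel": joint speeds; "tau": joint torques, N m; "ee_pos": TCP position; "orientation": TCP orientation; "force": force on the tool from outside, world axes, zero at the start; "torque": the same for the moment, N m; "width": finger opening in mm.
Only numpy, scipy, OpenCV 4.12 (cv2) and the standard library are available. Lean on these libraries where they do the work, as an engineer would, in place of code of your own. Each camera call takes 0.05 s, during which the arm holds its last target.

## Working session

There is one attempt and no reset: what is moved stays moved. The work goes in short steps, Python scripts to look and compute and a tool call to move; the robot and the scene stay as the last step left them, time stands still between calls to the robot, and variables do not carry over. Pictures are saved under pics/ and viewed, and the job is handed in when it is done.

Besides the shell and the picture viewer there is one more tool, called after "Request:" by a JSON object that holds its "name" and its "arguments", one argument or row to a line. carry_out: Moves the arm, as the interface text tells. Its arguments: {"type":"object","properties":{"moves":{"type":"array"},"force":{"type":"number"}},"required":["moves"]}

```bash
ls; mkdir -p pics; python3 - <<'E'
from bench import r
import cv2,numpy as np
print(r.get_obs())
for n in("top","side"):
    p,d=r.read_camera(n); cv2.imwrite(f"pics/{n}0.png",p[:,:,::-1]); np.save(f"pics/{n}0.npy",d)
    m=r.camera_model(n); print(n,m)
E
```

```text
pics
{'time': 0.0, 'q': array([ 6.65664567e+01,  1.87349803e+01, -1.10914230e+01,  6.02758188e+01,
       -2.44678930e-04,  8.23116813e+01]), 'qvel': array([ 0.00898209, -0.03586286,  0.01041182,  0.0481601 ,  0.05571458,
       -0.11474842]), 'tau': array([ 1.99513699e-03, -4.43399549e+01,  2.62441814e+01,  1.53213856e-02,
        1.65810320e-04, -2.69032881e-06]), 'ee_pos': array([149.00700555, 528.85051243, 247.47906324]), 'orientation': array([-1.79986567e+02,  1.01335901e-01,  7.42547875e+01]), 'force': array([-0.29369914,  0.14011915,  0.65749595]), 'torque': array([-0.02224727, -0.01363177,  0.01613986]), 'width': 85.07742246069671}
top {'intrinsics': array([[383.4208829 ,   0.        , 283.27119939],
       [  0.        , 383.4208829 , 212.61949497],
       [  0.        ,   0.        ,   1.        ]]), 'rvec': array([ 2.15028976, -2.13302826,  0.11596961]), 'tvec': array([100.96830029, 534.87597814, 844.33880583])}
side {'intrinsics': array([[455.61426878,   0.        , 280.71685467],
       [  0.        , 455.61426878, 211.42577844],
       [  0.        ,   0.        ,   1.        ]]), 'rvec': array([ 2.09994765, -0.65818997,  0.33278239]), 'tvec': array([-405.98005878,  271.28128172,  957.83242817])}
```

View pics/top0.png

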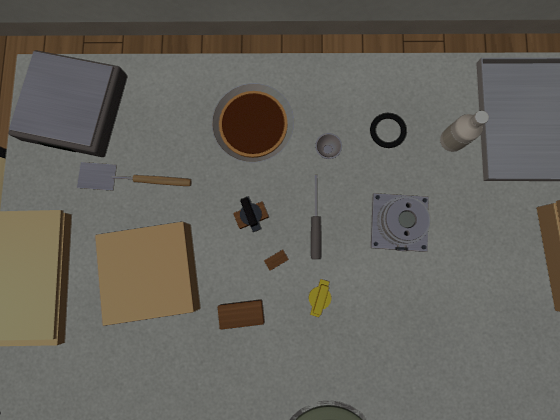

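View pics/side0.png

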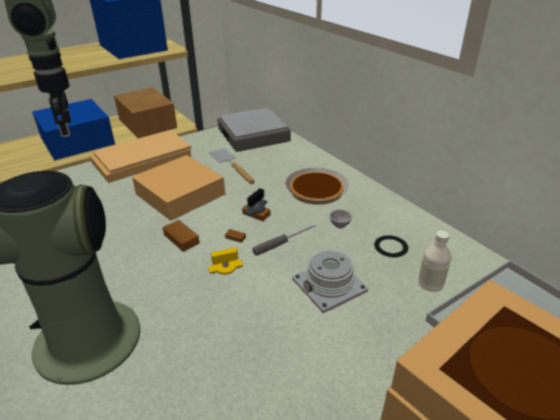

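The top view shows the black spanner on a wooden block at about (251,214), with the lamp at (402,221). Yellow look-alike is at (320,298), and empty blocks are at (276,260, small) and (241,314, large). I'll enlarge both.

```bash
cat > h.py <<'E'
import cv2,numpy as np
from bench import r
def cam(n):
    m=r.camera_model(n); R,_=cv2.Rodrigues(np.array(m['rvec'])); return np.array(m['intrinsics']),R,np.array(m['tvec'])
def at_z(n,uv,z):
    K,R,t=cam(n); d=R.T@np.linalg.inv(K)@[uv[0],uv[1],1.]; c=-R.T@t
    return c+d*(z-c[2])/d[2]
def proj(n,P):
    K,R,t=cam(n); p=K@(R@np.asarray(P,float)+t); return p[:2]/p[2]
def cloud(n,D):
    K,R,t=cam(n); v,u=np.mgrid[:D.shape[0],:D.shape[1]]
    c=np.stack([(u-K[0,2])/K[0,0]*D,(v-K[1,2])/K[1,1]*D,D],-1)
    return (c-t)@R
def crop(img,u,v,w,h,s,fn):
    c=img[v:v+h,u:u+w]; cv2.imwrite(fn,cv2.resize(c,None,fx=s,fy=s,interpolation=cv2.INTER_CUBIC))
E
python3 - <<'E'
from h import *
im=cv2.imread('pics/top0.png'); s=cv2.imread('pics/side0.png')
a=cv2.resize(im[185:245,215:295],None,fx=8,fy=8,interpolation=cv2.INTER_CUBIC)[:, :]
cv2.imwrite('pics/c1.png',cv2.convertScaleAbs(a,alpha=1.7))
a=cv2.resize(im[185:260,360:440],None,fx=8,fy=8,interpolation=cv2.INTER_CUBIC)
cv2.imwrite('pics/c2.png',cv2.convertScaleAbs(a,alpha=1.3))
a=cv2.resize(s[180:230,230:290],None,fx=10,fy=10,interpolation=cv2.INTER_CUBIC)
cv2.imwrite('pics/c3.png',cv2.convertScaleAbs(a,alpha=1.5))
for n in('top','side'):
    K,R,t=cam(n); print(n,-R.T@t)
    W=cloud(n,np.load(f'pics/{n}0.npy'))
    print([W[v,u].round(0) for u,v in ([(251,214),(320,298),(402,203),(276,260),(241,314)] if n=='top' else [(257,196),(330,262)])])
print(at_z('top',(251,214),74),at_z('top',(408,219),66))
E
```

```text
top [417.94295198  83.59834677 909.68672299]
[array([526., 176.,  72.]), array([345.,  24.,  64.]), array([ 552., -156.,   72.]), array([426., 122.,  16.]), array([305., 198.,  30.])]
side [ -18.20007127 -751.94732213  768.17985169]
[array([534., 176.,  68.]), array([ 523., -158.,   68.])]
[525.54906916 175.42325969  74.        ] [ 517.76932091 -169.88921176   66.        ]
```

View pics/c1.png

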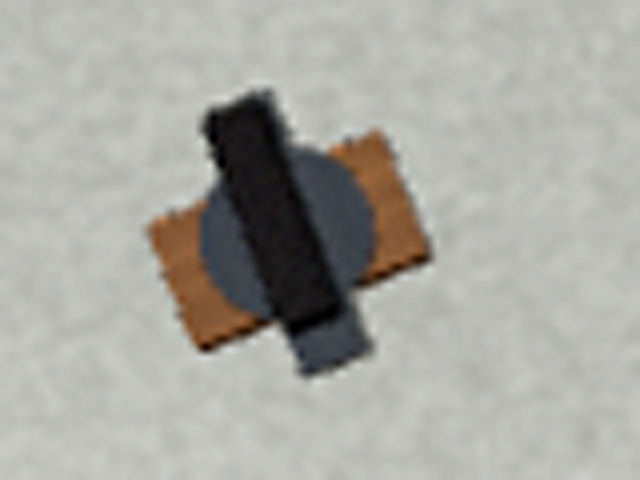

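View pics/c2.png

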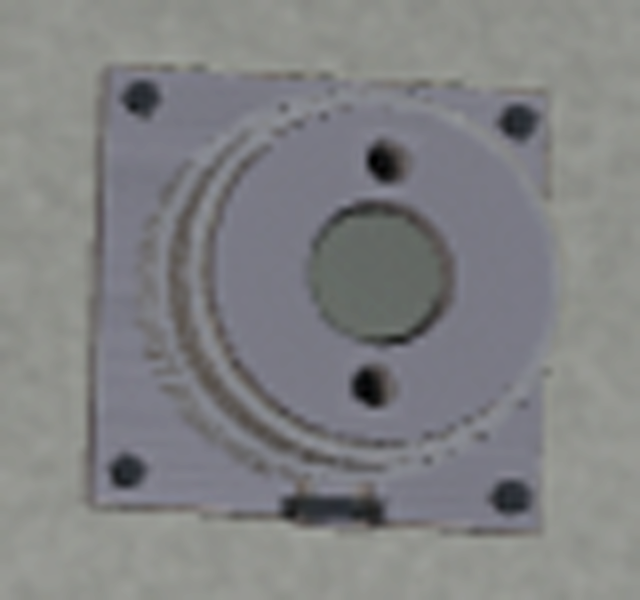

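View pics/c3.png

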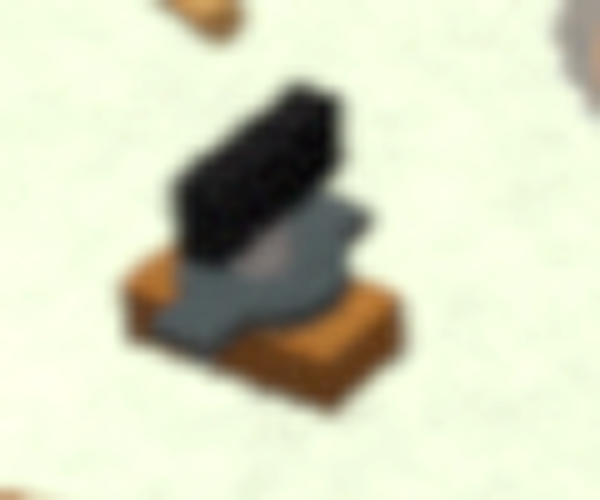

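Identification:
- **Spanner and rest:** the black spanner on the block at (251,214) is the one meant. The yellow one at (320,298) is excluded, as are the small block (276,260) and the large one (241,314).
- **Ring holes:** they sit at about (408,205) and (406,233), with the glass between them.
- **Conduit:** the stub points down in the picture, which is world −x.

Next I'll measure these precisely.

```bash
python3 - <<'E'
from h import *
D=np.load('pics/top0.npy'); W=cloud('top',D)
u,v=np.meshgrid(np.arange(560),np.arange(420))
def rect(mask,name):
    P=W[mask]; (c,s,a)=cv2.minAreaRect(P[:,:2].astype(np.float32)); print(name,len(P),'mean',P.mean(0).round(1),'rect',np.round(c,1),np.round(s,1),round(a,1))
    w,V=np.linalg.eigh(np.cov(P[:,:2].T)); d=V[:,1]; print('   axis',np.degrees(np.arctan2(d[1],d[0])).round(1))
near=(u>215)&(u<295)&(v>185)&(v<245)
rect(near&(W[...,2]>66),'grip top'); rect(near&(W[...,2]>25)&(W[...,2]<38),'foot'); rect(near&(W[...,2]>16)&(W[...,2]<26),'rest')
f=lambda x,y,u0,v0=185:(u0+(x+.5)/8-.5,v0+(y+.5)/8-.5)
print('rest corners z22');
for p in [(150,228),(378,132),(432,255),(205,350)]: print(at_z('top',f(*p,215),22).round(1))
print('grip top z74')
for p in [(205,115),(268,90),(340,300),(285,325)]: print(at_z('top',f(*p,215),74).round(1))
A=at_z('top',f(387,160,360),70);B=at_z('top',f(372,386,360),70);print(A,B,(A+B)/2,np.linalg.norm(A-B),np.degrees(np.arctan2(*(A-B)[1::-1])))
print('glass',at_z('top',f(382,272,360),66))
print('flange');
for p in [(105,68),(548,92),(540,530),(92,505)]: print(at_z('top',f(*p,360),12).round(1))
lm=(u>360)&(u<440)&(v>185)&(v<260)&(W[...,2]>68)&(W[...,2]<76); rect(lm,'ring'); 
print(cv2.minEnclosingCircle(W[lm][:,:2].astype(np.float32)), np.median(W[lm][:,2]))
# side
D=np.load('pics/side0.npy'); W=cloud('side',D)
rect((u>235)&(u<280)&(v>180)&(v<225)&(W[...,2]>68),'side grip top')
lm=(u>295)&(u<370)&(v>240)&(v<300)&(W[...,2]>67.5);rect(lm,'side ring')
print(cv2.minEnclosingCircle(W[lm][:,:2].astype(np.float32)))
E
```

```text
grip top 254 mean [522.7 173.4 140.1] rect [483.7 147.8] [181.4  29.3] 35.1
   axis -142.1
foot 291 mean [528.4 178.3  30.4] rect [532.5 181.7] [65.6 75.6] 75.6
   axis -164.9
rest 207 mean [530.1 182.   22.6] rect [531.5 181.9] [40.7 74.9] 22.7
   axis 112.9
rest corners z22
[534.2 222.7  22. ]
[563.  156.3  22. ]
[526.8 139.9  22. ]
[498.5 205.7  22. ]
grip top z74
[559.  200.1  74. ]
[566.2 182.8  74. ]
[507.8 161.7  74. ]
[500.8 176.7  74. ]
[ 549.26206591 -169.60585495   70.        ] [ 486.9763584  -163.49900523   70.        ] [ 518.11921216 -166.55243009   70.        ] 62.58436684865784 -5.599710900002217
glass [ 518.72765196 -168.42053125   66.        ]
flange
[ 585.4 -105.2   12. ]
[ 578.9 -234.8   12. ]
[ 450.4 -227.4   12. ]
[456.5 -98.8  12. ]
ring 1133 mean [ 517.6 -166.9   70.6] rect [ 518.  -165.2] [96.  92.2] 78.9
   axis 87.5
((519.7354736328125, -165.05618286132812), 50.626556396484375) 70.62329349307254
side grip top 115 mean [491.6 115.  121.5] rect [ 254.3 -267.1] [1111.4   45.6] 58.3
   axis 59.4
side ring 778 mean [ 501.9 -182.8   89.4] rect [ 250.7 -425. ] [841.3  94.9] 44.1
   axis 47.6
((269.1785583496094, -444.04351806640625), 421.178466796875)
```

```bash
python3 - <<'E'
from h import *
u,v=np.meshgrid(np.arange(560),np.arange(420))
for n,b in(('top',(215,295,185,245)),('side',(235,280,180,225))):
    W=cloud(n,np.load(f'pics/{n}0.npy'))
    m=(u>b[0])&(u<b[1])&(v>b[2])&(v<b[3])&(abs(W[...,2]-74)<2.5)
    P=W[m]; c=np.median(P,0); P=P[np.linalg.norm(P[:,:2]-c[:2],axis=1)<45]
    print(n,len(P),P.mean(0).round(1),cv2.minAreaRect(P[:,:2].astype(np.float32)))
    w,V=np.linalg.eigh(np.cov(P[:,:2].T)); print(V[:,1])
W=cloud('side',np.load('pics/side0.npy')); m=(u>295)&(u<370)&(v>240)&(v<300)&(abs(W[...,2]-70)<2)
P=W[m];P=P[np.linalg.norm(P-np.median(P,0),axis=1)<60];print(cv2.minEnclosingCircle(P[:,:2].astype(np.float32)),P.mean(0))
for n in('top','side'):
  im=cv2.imread(f'pics/{n}0.png')
  for c,g,col in(((533,180.5,74),21.5,(0,255,0)),):
    R=np.array([[np.cos(np.radians(g)),-np.sin(np.radians(g))],[np.sin(np.radians(g)),np.cos(np.radians(g))]])
    q=[proj(n,[*(np.array(c[:2])+R@[a,b]),74]) for a,b in((32,9),(-32,9),(-32,-9),(32,-9))]
    print(n,np.round(q,1).tolist())
E
```

```text
top 194 [532.4 181.6  74.3] ((532.2719116210938, 181.6400604248047), (63.624820709228516, 17.5200138092041), 21.95333480834961)
[-0.92321345 -0.38428756]
side 78 [530.9 181.8  73.9] ((530.59716796875, 182.62057495117188), (64.91740417480469, 18.798660278320312), 22.061861038208008)
[-0.92902539 -0.37001598]
((517.138671875, -165.89520263671875), 49.388427734375) [ 516.63638115 -165.86772913   70.33457763]
top [[240.0, 198.7], [250.0, 225.6], [257.6, 222.6], [247.6, 195.9]]
side [[259.9, 187.7], [246.4, 197.9], [251.5, 199.9], [265.0, 189.5]]
```

```bash
cat > plan.py <<'E'
from h import *
from scipy.spatial.transform import Rotation as Ro
def plan(pos,yaw,n,p0=None,R0=None,tilt=True):
    o=r.get_obs()
    p=np.array(o['ee_pos'] if p0 is None else p0,float); R=Ro.from_euler('xyz',o['orientation'],degrees=True) if R0 is None else R0
    T=Ro.from_euler('xyz',[180,0,yaw],degrees=True)
    for k in range(n):
        d=(np.array(pos)-p)/(n-k); rv=(R.inv()*T).as_rotvec()/(n-k)
        row=np.r_[R.inv().apply(d)/100,rv/0.12].round(3); print(row.tolist())
        p=p+R.apply(row[:3]*100); R=R*Ro.from_rotvec(row[3:]*0.12)
def st():
    o=r.get_obs(); print(*( (k,np.round(o[k],2)) for k in('time','ee_pos','orientation','force','torque','q','width')))
E
python3 -c "
from plan import *
plan([532,182,150],112.2,12)"
```

```text
[-0.192, 0.386, 0.082, -0.0, 0.001, -0.46]
[-0.212, 0.374, 0.081, -0.001, 0.001, -0.46]
[-0.233, 0.362, 0.082, -0.0, 0.001, -0.46]
[-0.252, 0.349, 0.081, -0.0, 0.001, -0.46]
[-0.271, 0.334, 0.082, -0.001, 0.001, -0.46]
[-0.29, 0.319, 0.081, -0.0, 0.001, -0.46]
[-0.307, 0.302, 0.081, -0.001, 0.001, -0.46]
[-0.323, 0.285, 0.082, -0.0, 0.001, -0.46]
[-0.338, 0.267, 0.081, -0.001, 0.001, -0.46]
[-0.352, 0.248, 0.082, -0.0, 0.001, -0.46]
[-0.365, 0.228, 0.081, -0.001, 0.001, -0.46]
[-0.378, 0.207, 0.082, -0.0, 0.0, -0.459]
```

Request:
{"name": "carry_out", "arguments": {
  "moves": [
    [-0.19,0.39,0.08,0,0,-0.46,85],
    [-0.21,0.37,0.08,0,0,-0.46,85],
    [-0.23,0.36,0.08,0,0,-0.46,85],
    [-0.25,0.35,0.08,0,0,-0.46,85],
    [-0.27,0.33,0.08,0,0,-0.46,85]
  ],
  "force": 40
}}

```text
time: 0.6
ee_pos: [309.3, 384.6, 207.8]
orientation: [-180.0, 0.0, 90.2]
force: [0.4, -0.0, 0.2]
width: 85.5
```

Request:
{"name": "carry_out", "arguments": {
  "moves": [
    [-0.29,0.32,0.08,0,0,-0.46,85],
    [-0.31,0.3,0.08,0,0,-0.46,85],
    [-0.32,0.29,0.08,0,0,-0.46,85],
    [-0.34,0.27,0.08,0,0,-0.46,85],
    [-0.35,0.25,0.08,0,0,-0.46,85]
  ]
}}

```text
time: 1.1
ee_pos: [469.8, 240.0, 167.7]
orientation: [-180.0, -0.0, 106.0]
force: [0.8, 1.5, 1.0]
width: 84.9
```

Request:
{"name": "carry_out", "arguments": {
  "moves": [
    [-0.36,0.23,0.08,0,0,-0.46,85],
    [-0.38,0.21,0.08,0,0,-0.46,85],
    [0,0,0,0,0,0,85],
    [0,0,0,0,0,0,85]
  ]
}}

```text
time: 1.5
ee_pos: [533.0, 183.3, 151.5]
orientation: [-179.9, -0.0, 112.1]
force: [-1.0, 0.3, 0.6]
width: 85.0
```

```bash
python3 -c "
from plan import *
st(); plan([532,182,60],112.2,5)"
```

```text
('time', np.float64(1.5)) ('ee_pos', array([533.01, 183.25, 151.46])) ('orientation', array([-1.7990e+02, -4.0000e-02,  1.1207e+02])) ('force', array([-1.01,  0.31,  0.63])) ('torque', array([-0.  ,  0.  ,  0.04])) ('q', array([ 1.146e+01,  2.486e+01, -1.690e+01,  4.835e+01,  2.000e-02,
       -1.061e+01])) ('width', np.float64(84.99))
[-0.002, -0.002, 0.183, -0.003, -0.001, -0.004]
[-0.002, -0.003, 0.183, -0.003, -0.001, -0.004]
[-0.001, -0.003, 0.183, -0.003, -0.001, -0.004]
[-0.002, -0.003, 0.183, -0.003, -0.002, -0.003]
[-0.001, -0.002, 0.183, -0.003, -0.001, -0.004]
```

Request:
{"name": "carry_out", "arguments": {
  "moves": [
    [0,0,0.25,0,0,0,85],
    [-0.01,-0.01,0.25,0,0,0,85],
    [0,0,0.2,0,0,0,85],
    [0,0,0.15,0,0,0,85],
    [0,0,0.06,0,0,0,85]
  ]
}}

```text
time: 2.0
ee_pos: [530.2, 183.8, 59.9]
orientation: [-179.8, -0.1, 112.3]
force: [-0.9, 0.3, -0.5]
width: 85.1
```

```bash
python3 - <<'E'
from plan import *
st()
p,d=r.read_camera('side'); cv2.imwrite('pics/s1.png',p[:,:,::-1]); crop(p[:,:,::-1],210,130,100,100,6,'pics/s1c.png')
E
```

```text
('time', np.float64(2.0)) ('ee_pos', array([530.22, 183.78,  59.94])) ('orientation', array([-1.7982e+02, -5.0000e-02,  1.1231e+02])) ('force', array([-0.87,  0.28, -0.5 ])) ('torque', array([-0.01,  0.02,  0.05])) ('q', array([ 1.157e+01,  3.102e+01, -2.251e+01,  3.665e+01,  2.000e-02,
       -1.074e+01])) ('width', np.float64(85.15))
```

View pics/s1c.png

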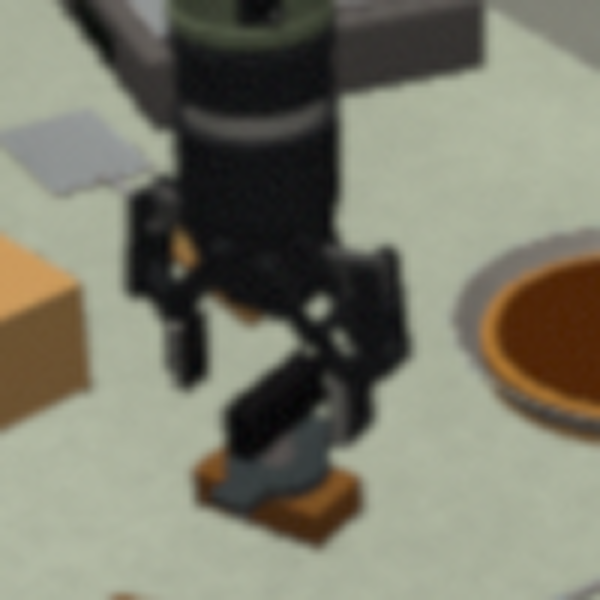

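The jaws stand either side of the grip block, well above the foot. I'll shift about 2 mm to centre them and close.

Request:
{"name": "carry_out", "arguments": {
  "moves": [
    [-0.02,0.01,0,0,0,0,60],
    [0,0,0,0,0,0,40],
    [0,0,0,0,0,0,28],
    [0,0,0,0,0,0,22],
    [0,0,0,0,0,0,18]
  ],
  "force": 60
}}

```text
time: 2.55
ee_pos: [534.5, 181.6, 61.7]
orientation: [180.0, -0.0, 112.2]
force: [-0.5, 2.2, 1.7]
width: 18.2
```

Request:
{"name": "carry_out", "arguments": {
  "moves": [
    [0,0,0,0,0,0,12],
    [0,0,0,0,0,0,12],
    [0,0,0,0,0,0,12],
    [0,0,0,0,0,0,12]
  ],
  "force": 60
}}

```text
time: 2.95
ee_pos: [534.6, 181.7, 61.9]
orientation: [179.9, -0.0, 112.2]
force: [-1.6, 1.4, 5.4]
width: 17.2
```

```bash
python3 - <<'E'
from plan import *
st()
E
```

```text
('time', np.float64(2.95)) ('ee_pos', array([534.57, 181.65,  61.9 ])) ('orientation', array([ 1.7995e+02, -2.0000e-02,  1.1222e+02])) ('force', array([-1.64,  1.42,  5.36])) ('torque', array([ 0.24,  0.25, -0.  ])) ('q', array([ 1.126e+01,  3.102e+01, -2.214e+01,  3.679e+01,  3.000e-02,
       -1.096e+01])) ('width', np.float64(17.2))
```

Request:
{"name": "carry_out", "arguments": {
  "moves": [
    [0,0,-0.05,0,0,0,12],
    [0,0,-0.1,0,0,0,12],
    [0,0,-0.2,0,0,0,12],
    [0,0,-0.3,0,0,0,12],
    [0,0,-0.3,0,0,0,12]
  ]
}}

```text
time: 3.45
ee_pos: [533.7, 181.0, 157.1]
orientation: [-179.9, 0.0, 112.2]
force: [-0.3, -0.4, -1.8]
width: 16.9
```

Request:
{"name": "carry_out", "arguments": {
  "moves": [
    [0,0,0,0,0,0,12],
    [0,0,0,0,0,0,12],
    [0,0,0,0,0,0,12]
  ]
}}

```text
time: 3.75
ee_pos: [533.3, 181.0, 155.1]
orientation: [-179.9, -0.0, 112.2]
force: [-0.3, 0.6, -2.9]
width: 17.0
```

```bash
python3 - <<'E'
from plan import *
st()
for n,b in(('side',(200,110,110,100)),('top',(200,160,110,90))):
    p,d=r.read_camera(n); np.save(f'pics/{n}2.npy',d); cv2.imwrite(f'pics/{n}2.png',p[:,:,::-1]); crop(p[:,:,::-1],*b,6,f'pics/{n}2c.png')
plan([518,-166.5,150],84.4,9)
E
```

```text
('time', np.float64(3.75)) ('ee_pos', array([533.26, 181.03, 155.11])) ('orientation', array([-1.7987e+02, -2.0000e-02,  1.1220e+02])) ('force', array([-0.35,  0.59, -2.94])) ('torque', array([0.02, 0.05, 0.01])) ('q', array([ 1.125e+01,  2.462e+01, -1.668e+01,  4.883e+01, -1.000e-02,
       -1.096e+01])) ('width', np.float64(17.04))
[-0.351, -0.161, 0.006, -0.003, 0.0, 0.449]
[-0.359, -0.142, 0.006, -0.003, 0.0, 0.449]
[-0.367, -0.123, 0.005, -0.003, 0.0, 0.449]
[-0.373, -0.103, 0.005, -0.003, 0.0, 0.449]
[-0.377, -0.083, 0.005, -0.003, 0.0, 0.45]
[-0.381, -0.062, 0.006, -0.002, 0.0, 0.449]
[-0.384, -0.042, 0.005, -0.003, 0.001, 0.45]
[-0.386, -0.021, 0.006, -0.002, 0.0, 0.449]
[-0.387, 0.001, 0.005, -0.003, 0.001, 0.45]
```

View pics/side2c.png

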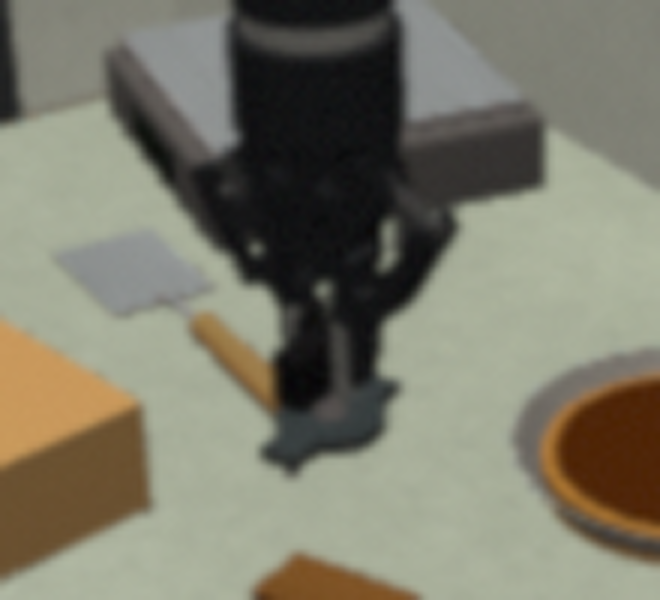

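View pics/top2c.png

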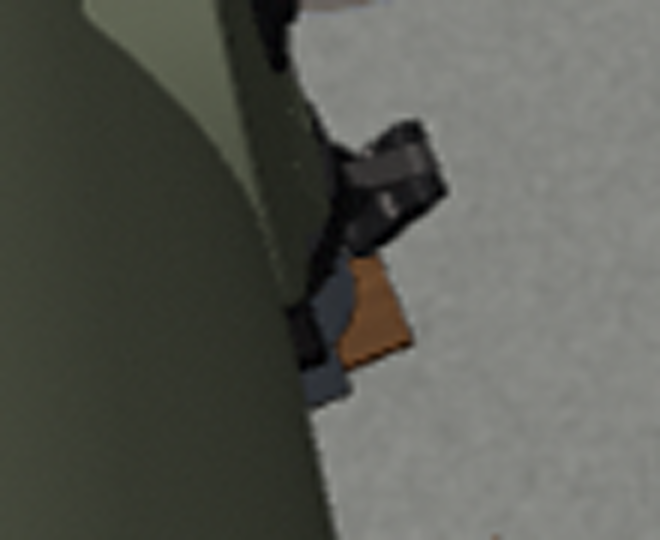

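The side view shows the spanner held level and clear of the rest. The foot bar runs from about (244,187) to (266,174). Moving over the lamp.

Request:
{"name": "carry_out", "arguments": {
  "moves": [
    [-0.35,-0.16,0,0,0,0.45,12],
    [-0.36,-0.14,0,0,0,0.45,12],
    [-0.37,-0.12,0,0,0,0.45,12],
    [-0.37,-0.1,0,0,0,0.45,12],
    [-0.38,-0.08,0,0,0,0.45,12]
  ]
}}

```text
time: 4.35
ee_pos: [526.1, -13.0, 155.2]
orientation: [-179.9, -0.0, 96.6]
force: [-0.1, -0.1, -2.3]
width: 17.2
```

Request:
{"name": "carry_out", "arguments": {
  "moves": [
    [-0.38,-0.06,0,0,0,0.45,12],
    [-0.38,-0.04,0,0,0,0.45,12],
    [-0.39,-0.02,0,0,0,0.45,12],
    [-0.39,0.02,0,0,0,0.45,12],
    [0,0,0,0,0,0,12]
  ]
}}

```text
time: 4.85
ee_pos: [522.5, -171.0, 155.4]
orientation: [-180.0, 0.1, 84.0]
force: [0.3, 0.7, -2.3]
width: 17.2
```

Request:
{"name": "carry_out", "arguments": {
  "moves": [
    [0,0,0.1,0,0,0,12],
    [0,0,0,0,0,0,12],
    [0,0,0,0,0,0,12]
  ]
}}

```text
time: 5.15
ee_pos: [521.9, -164.8, 145.2]
orientation: [-179.9, -0.1, 84.5]
force: [1.0, 0.2, -1.8]
width: 16.9
```

```bash
python3 - <<'E'
from plan import *
st()
for n,b in(('side',(275,200,110,100)),('top',(350,160,110,90))):
    p,d=r.read_camera(n); np.save(f'pics/{n}3.npy',d); cv2.imwrite(f'pics/{n}3.png',p[:,:,::-1]); crop(p[:,:,::-1],*b,7,f'pics/{n}3c.png')
plan([520.4,-166.8,135],84.4,1)
E
```

```text
('time', np.float64(5.15)) ('ee_pos', array([ 521.85, -164.8 ,  145.21])) ('orientation', array([-1.7986e+02, -6.0000e-02,  8.4470e+01])) ('force', array([ 0.99,  0.24, -1.76])) ('torque', array([-0.05, -0.05,  0.04])) ('q', array([-2.526e+01,  2.371e+01, -1.983e+01,  4.662e+01,  1.000e-02,
       -1.973e+01])) ('width', np.float64(16.91))
[-0.018, -0.02, 0.11, -0.005, -0.003, 0.011]
```

View pics/side3c.png

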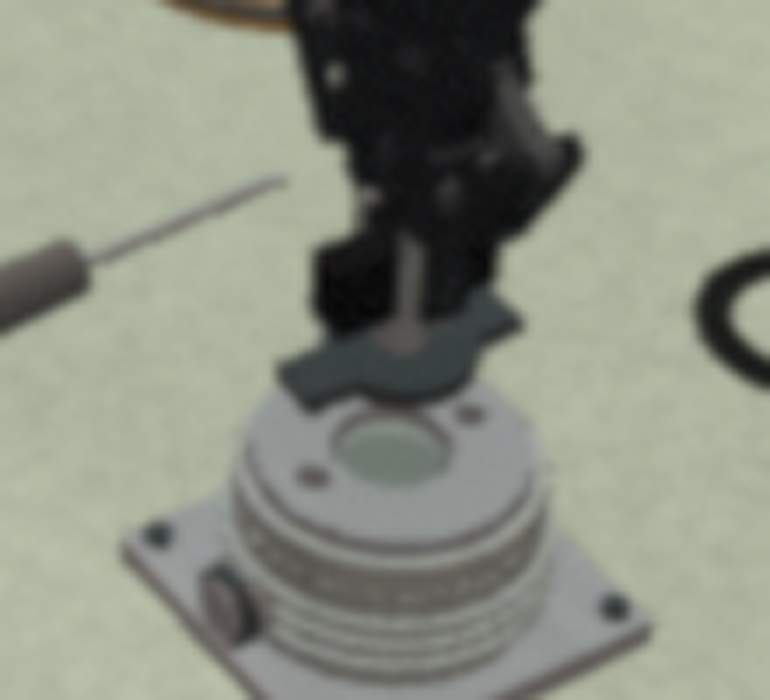

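View pics/top3c.png

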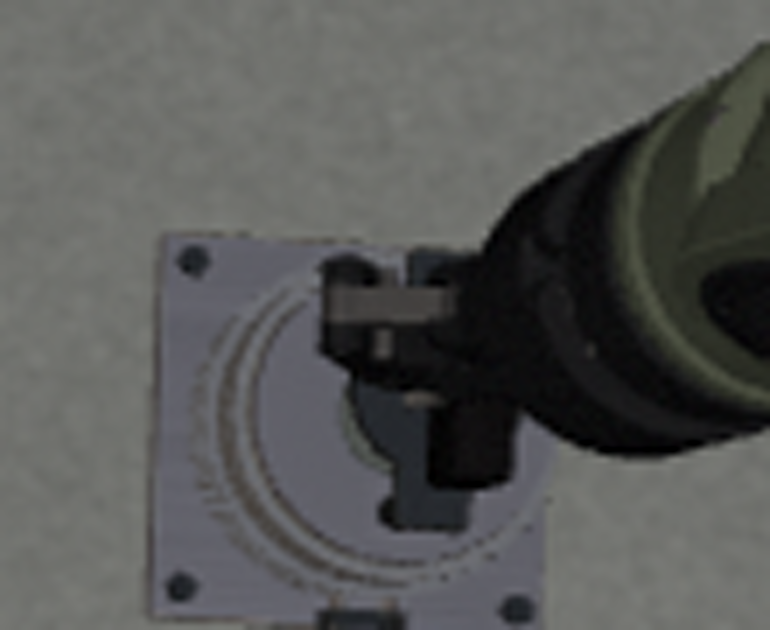

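```bash
python3 - <<'E'
from plan import *
f=lambda x,y:(275+(x+.5)/7-.5,200+(y+.5)/7-.5)
g=lambda p:(np.array([p[0]+.5-275,p[1]+.5-200])*7-.5).round(0)
A=at_z('side',f(313,477),70);B=at_z('side',f(470,413),70);print(A,B,(A+B)/2,np.linalg.norm(A-B),np.degrees(np.arctan2(*(B-A)[1::-1])))
t=np.array([521.85,-164.8]); 
gx=np.array([np.cos(np.radians(-5.5)),np.sin(np.radians(-5.5))]); gy=np.array([-gx[1],gx[0]])
for off in(-2.4,0):
  c=t+off*gx; zt=145.2-1.9-30
  print(off,[ (a,b,g(proj('side',[*(c+a*gx+b*gy),zt])).tolist(),g(proj('side',[*(c+a*gx+b*gy),zt-8])).tolist()) for a,b in((-42,11),(-42,-11),(42,11),(42,-11),(0,-26))])
im=cv2.imread('pics/side3.png'); a=cv2.resize(im[230:275,305:360],None,fx=14,fy=14,interpolation=cv2.INTER_CUBIC)
cv2.imwrite('pics/s3d.png',cv2.convertScaleAbs(a,alpha=1.6))
E
```

```text
[ 489.06412702 -161.07701951   70.        ] [ 551.40652251 -166.30885348   70.        ] [ 520.23532476 -163.6929365    70.        ] 62.56154059464617 -4.7970766561139975
-2.4 [(-42, 11, [270.0, 368.0], [270.0, 387.0]), (-42, -11, [308.0, 407.0], [307.0, 427.0]), (42, 11, [487.0, 286.0], [485.0, 305.0]), (42, -11, [527.0, 323.0], [525.0, 342.0]), (0, -26, [447.0, 391.0], [445.0, 410.0])]
0 [(-42, 11, [277.0, 365.0], [276.0, 384.0]), (-42, -11, [315.0, 405.0], [314.0, 424.0]), (42, 11, [493.0, 284.0], [491.0, 303.0]), (42, -11, [533.0, 321.0], [531.0, 340.0]), (0, -26, [453.0, 389.0], [451.0, 408.0])]
```

View pics/s3d.png

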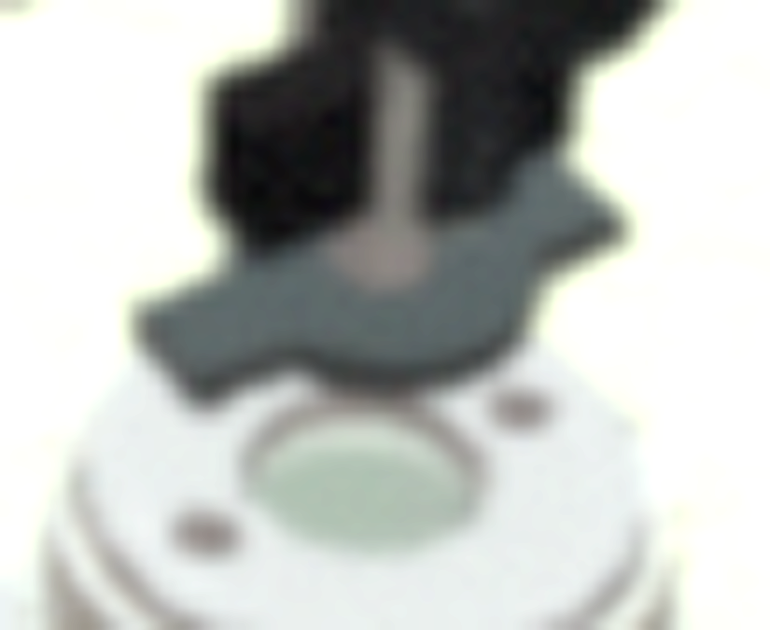

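```bash
python3 - <<'E'
from plan import *
im=cv2.imread('pics/side3.png'); S=14;u0,v0=305,230
a=cv2.resize(im[230:275,305:360],None,fx=S,fy=S,interpolation=cv2.INTER_LINEAR); a=cv2.convertScaleAbs(a,alpha=1.3)
g=lambda P:((np.array([proj('side',p) for p in P])+.5-[u0,v0])*S-.5).astype(np.int32)
t=np.array([521.85,-164.8]); th=np.radians(-5.5);gx=np.array([np.cos(th),np.sin(th)]); gy=np.array([-gx[1],gx[0]])
c=t-2.4*gx
for z,col in((113.3,(0,255,0)),(105.3,(0,0,255))):
    cv2.polylines(a,[g([[*(c+x*gx+y*gy),z] for x,y in((-42,11),(-42,-11),(42,-11),(42,11))])],True,col,1)
    cv2.polylines(a,[g([[*(c+26*np.cos(k)*gx+26*np.sin(k)*gy),z] for k in np.linspace(0,6.28,60)])],True,col,1)
for s in(-31,31):
    for z,rr in((95.3,2.5),):
        cv2.polylines(a,[g([[*(c+(s+rr*np.cos(k))*gx+rr*np.sin(k)*gy),z] for k in np.linspace(0,6.28,30)])],True,(255,0,255),1)
L=np.array([517.8,-166.5])
for cc,col in((L,(255,0,0)),(L+[2.4,2.8],(0,200,255))):
    for rr in(20,46): cv2.polylines(a,[g([[cc[0]+rr*np.cos(k),cc[1]+rr*np.sin(k),70] for k in np.linspace(0,6.28,60)])],True,col,1)
    for s in(-31,31): cv2.polylines(a,[g([[*(cc+s*gx+6*np.array([np.cos(k),np.sin(k)])),70] for k in np.linspace(0,6.28,40)])],True,col,1)
cv2.imwrite('pics/ov.png',a)
E
```

```text
(no output)
```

View pics/ov.png

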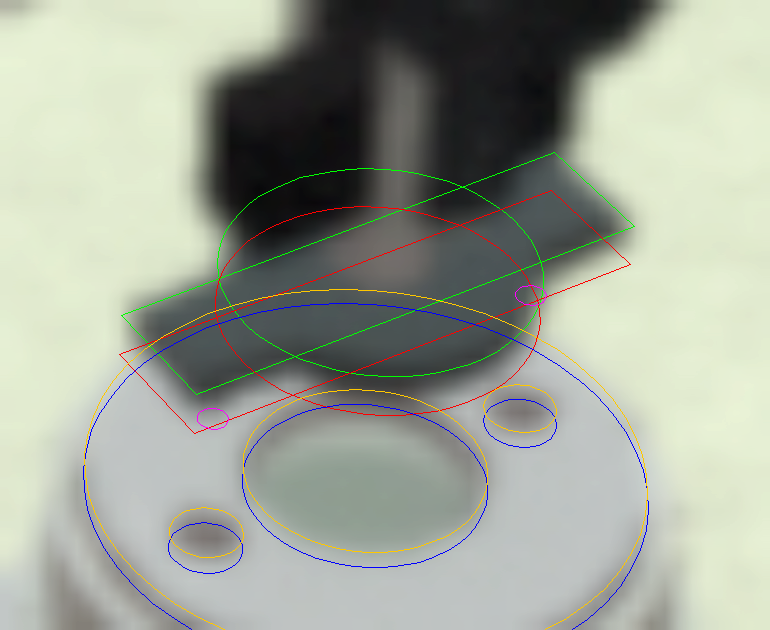

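Both cameras agree on the ring to about 3 mm. In the side view the spanner overlay and the lamp overlay show the same calibration bias, so relative alignment looks good. I'll centre it and descend to just above the face.

Request:
{"name": "carry_out", "arguments": {
  "moves": [
    [-0.02,-0.02,0.1,0,0,0,12],
    [0,0,0.08,0,0,0,12],
    [0,0,0,0,0,0,12],
    [0,0,0,0,0,0,12]
  ]
}}

```text
time: 5.65
ee_pos: [520.1, -168.0, 127.8]
orientation: [-179.9, -0.0, 84.4]
force: [-0.7, -0.5, -1.8]
width: 17.3
```

```bash
python3 - <<'E'
from plan import *
st()
p,d=r.read_camera('side'); im=p[:,:,::-1]; cv2.imwrite('pics/side4.png',im)
S=14;u0,v0=305,235
a=cv2.resize(im[v0:v0+45,u0:u0+55],None,fx=S,fy=S,interpolation=cv2.INTER_CUBIC); cv2.imwrite('pics/s4.png',cv2.convertScaleAbs(a,alpha=1.3))
E
```

```text
('time', np.float64(5.65)) ('ee_pos', array([ 520.13, -167.97,  127.82])) ('orientation', array([-1.7995e+02, -2.0000e-02,  8.4370e+01])) ('force', array([-0.67, -0.54, -1.77])) ('torque', array([ 0.03, -0.02, -0.04])) ('q', array([-25.64,  24.71, -21.19,  44.16,   0.  , -20.  ])) ('width', np.float64(17.31))
```

View pics/s4.png

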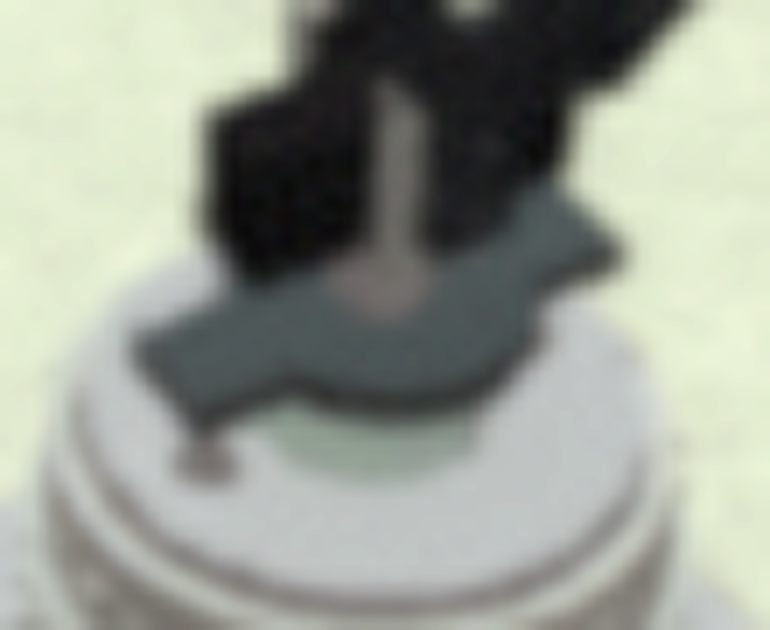

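The left pin hangs right at the left hole (205,450), and the right pin is visible at (540,330). I'll descend in small steps and watch the force.

Request:
{"name": "carry_out", "arguments": {
  "moves": [
    [0.01,0,0.04,0,0,0,12],
    [0,0,0.03,0,0,0,12],
    [0,0,0,0,0,0,12],
    [0,0,0,0,0,0,12]
  ]
}}

```text
time: 6.1
ee_pos: [520.5, -167.2, 121.2]
orientation: [-180.0, -0.0, 84.4]
force: [-0.2, -0.4, -1.6]
width: 16.7
```

Request:
{"name": "carry_out", "arguments": {
  "moves": [
    [0,0,0.015,0,0,0,12],
    [0,0,0.015,0,0,0,12],
    [0,0,0,0,0,0,12]
  ]
}}

```text
time: 6.4
ee_pos: [520.4, -167.2, 118.1]
orientation: [-180.0, -0.0, 84.4]
force: [0.6, 0.9, -2.1]
width: 17.3
```

Request:
{"name": "carry_out", "arguments": {
  "moves": [
    [0,0,0.015,0,0,0,12],
    [0,0,0.015,0,0,0,12],
    [0,0,0,0,0,0,12]
  ]
}}

```text
time: 6.7
ee_pos: [520.4, -167.1, 115.0]
orientation: [-180.0, -0.0, 84.4]
force: [0.2, 0.1, -1.7]
width: 16.9
```

Request:
{"name": "carry_out", "arguments": {
  "moves": [
    [0,0,0.015,0,0,0,12],
    [0,0,0.01,0,0,0,12],
    [0,0,0,0,0,0,12]
  ]
}}

```text
time: 7.0
ee_pos: [520.4, -167.1, 112.6]
orientation: [-180.0, -0.0, 84.4]
force: [-0.5, 0.0, -2.0]
width: 16.8
```

Request:
{"name": "carry_out", "arguments": {
  "moves": [
    [0,0,0.01,0,0,0,12],
    [0,0,0.01,0,0,0,12],
    [0,0,0,0,0,0,12]
  ]
}}

```text
time: 7.3
ee_pos: [520.5, -167.2, 110.6]
orientation: [-180.0, -0.0, 84.4]
force: [1.0, 0.3, -2.3]
width: 17.2
```

Request:
{"name": "carry_out", "arguments": {
  "moves": [
    [0,0,0.01,0,0,0,12],
    [0,0,0,0,0,0,12],
    [0,0,0,0,0,0,12]
  ]
}}

```text
time: 7.6
ee_pos: [520.6, -167.2, 109.9]
orientation: [180.0, 0.0, 84.4]
force: [-0.6, 0.4, -0.8]
width: 17.2
```

Request:
{"name": "carry_out", "arguments": {
  "moves": [
    [0,0,0.007,0,0,0,12],
    [0,0,0,0,0,0,12],
    [0,0,0,0,0,0,12]
  ]
}}

```text
time: 7.9
ee_pos: [520.7, -167.3, 109.9]
orientation: [180.0, 0.0, 84.4]
force: [-3.6, 0.7, 5.4]
width: 16.8
```

```bash
python3 - <<'E'
from plan import *
st()
p,d=r.read_camera('side'); im=p[:,:,::-1]; cv2.imwrite('pics/side5.png',im)
S=14;u0,v0=305,235
a=cv2.resize(im[v0:v0+45,u0:u0+55],None,fx=S,fy=S,interpolation=cv2.INTER_CUBIC); cv2.imwrite('pics/s5.png',cv2.convertScaleAbs(a,alpha=1.3))
E
```

```text
('time', np.float64(7.9)) ('ee_pos', array([ 520.65, -167.25,  109.85])) ('orientation', array([1.7997e+02, 2.0000e-02, 8.4360e+01])) ('force', array([-3.62,  0.72,  5.44])) ('torque', array([0.22, 0.46, 0.04])) ('q', array([-25.54,  25.91, -22.36,  41.7 ,  -0.  , -19.91])) ('width', np.float64(16.77))
```

View pics/s5.png

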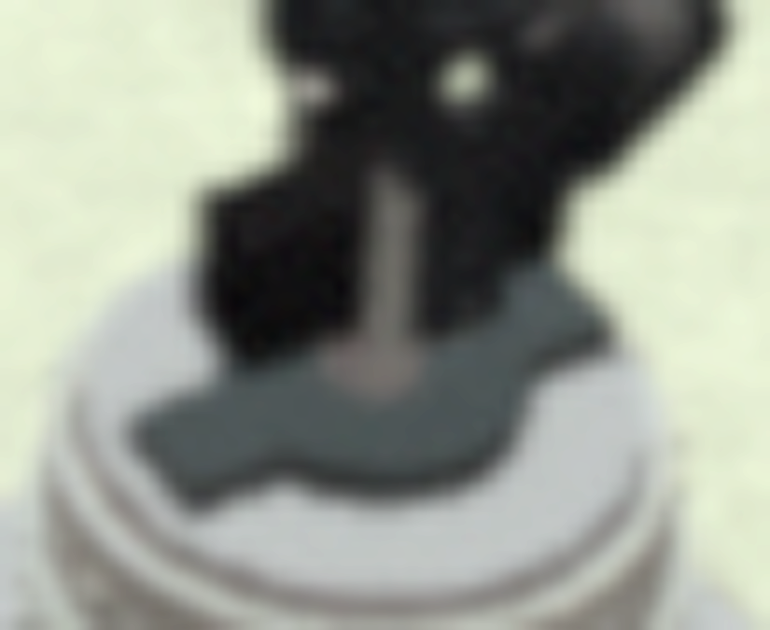

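The foot lies flat on the ring at z = 109.9 with a light load of about 7 N, so both pins are seated. Now I'll turn clockwise (+ about tool z) and watch the moment.

Request:
{"name": "carry_out", "arguments": {
  "moves": [
    [-0.001,0,0,0,0,0.5,12],
    [-0.001,0,0,0,0,0.5,12],
    [0,0,0,0,0,0,12]
  ]
}}

```text
time: 8.25
ee_pos: [521.0, -167.1, 109.9]
orientation: [179.9, -0.0, 77.5]
force: [-1.3, 2.8, 6.5]
width: 17.4
```

```bash
python3 -c "
from plan import *
st()"
```

```text
('time', np.float64(8.25)) ('ee_pos', array([ 521.02, -167.09,  109.86])) ('orientation', array([ 1.7993e+02, -4.0000e-02,  7.7520e+01])) ('force', array([-1.31,  2.85,  6.5 ])) ('torque', array([0.47, 0.24, 0.06])) ('q', array([-25.54,  25.92, -22.34,  41.68,   0.06, -13.06])) ('width', np.float64(17.38))
```

Request:
{"name": "carry_out", "arguments": {
  "moves": [
    [-0.001,0,0,0,0,0.4,12],
    [-0.001,0,0,0,0,0.4,12],
    [0,0,0,0,0,0,12]
  ]
}}

```text
time: 8.55
ee_pos: [521.0, -167.3, 109.9]
orientation: [179.9, -0.0, 72.0]
force: [-1.4, 2.7, 5.8]
width: 17.0
```

```bash
python3 -c "
from plan import *
st()"
```

```text
('time', np.float64(8.55)) ('ee_pos', array([ 520.98, -167.3 ,  109.89])) ('orientation', array([ 1.7994e+02, -4.0000e-02,  7.2040e+01])) ('force', array([-1.4 ,  2.73,  5.77])) ('torque', array([0.45, 0.26, 0.11])) ('q', array([-25.56,  25.92, -22.34,  41.68,   0.05,  -7.6 ])) ('width', np.float64(17.02))
```

```bash
python3 - <<'E'
from plan import *
p,d=r.read_camera('side'); im=p[:,:,::-1]; cv2.imwrite('pics/side6.png',im)
S=14;u0,v0=305,235
a=cv2.resize(im[v0:v0+45,u0:u0+55],None,fx=S,fy=S,interpolation=cv2.INTER_CUBIC); cv2.imwrite('pics/s6.png',cv2.convertScaleAbs(a,alpha=1.3))
E
```

```text
(no output)
```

View pics/s6.png

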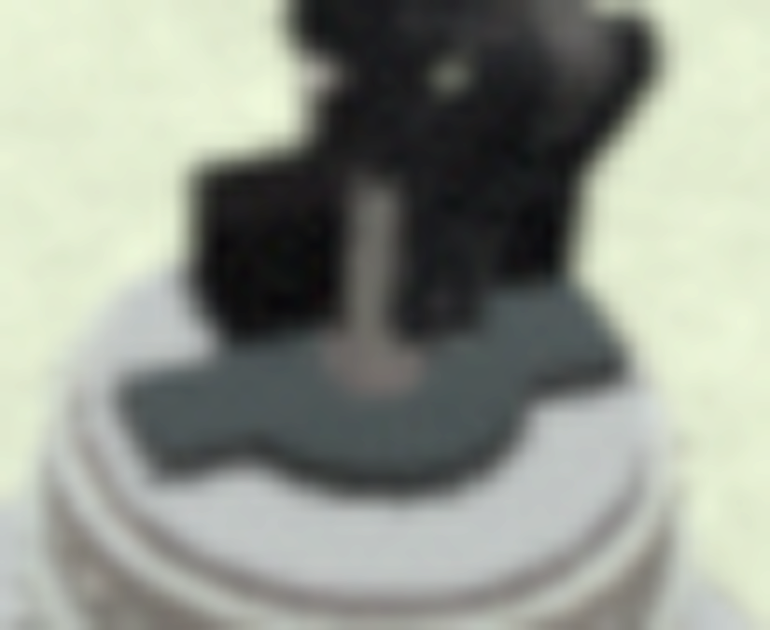

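Request:
{"name": "carry_out", "arguments": {
  "moves": [
    [-0.001,0,0,0,0,0.4,12],
    [-0.001,0,0,0,0,0.4,12]
  ]
}}

```text
time: 8.8
ee_pos: [520.9, -167.5, 109.9]
orientation: [179.9, -0.0, 66.5]
force: [-0.9, 1.9, 5.2]
width: 17.0
```

```bash
python3 -c "
from plan import *
st()"
```

```text
('time', np.float64(8.8)) ('ee_pos', array([ 520.89, -167.53,  109.86])) ('orientation', array([ 1.7994e+02, -4.0000e-02,  6.6510e+01])) ('force', array([-0.91,  1.88,  5.18])) ('torque', array([0.33, 0.3 , 0.38])) ('q', array([-2.558e+01,  2.592e+01, -2.234e+01,  4.168e+01,  4.000e-02,
       -2.090e+00])) ('width', np.float64(17.01))
```

The spanner turns with the tool, and the moment of 0.38 N m is the ring's running friction. Continuing.

Request:
{"name": "carry_out", "arguments": {
  "moves": [
    [-0.001,0,0,0,0,0.4,12],
    [-0.001,0,0,0,0,0.4,12],
    [-0.001,0,0,0,0,0.4,12],
    [-0.001,0,0,0,0,0.4,12]
  ]
}}

```text
time: 9.2
ee_pos: [520.6, -167.9, 109.9]
orientation: [180.0, -0.0, 55.5]
force: [-2.0, 1.8, 5.7]
width: 17.0
```

```bash
python3 -c "
from plan import *
st()"
```

```text
('time', np.float64(9.2)) ('ee_pos', array([ 520.63, -167.95,  109.85])) ('orientation', array([ 1.7995e+02, -4.0000e-02,  5.5500e+01])) ('force', array([-1.97,  1.77,  5.71])) ('torque', array([0.33, 0.37, 0.41])) ('q', array([-2.563e+01,  2.591e+01, -2.236e+01,  4.168e+01,  3.000e-02,
        8.870e+00])) ('width', np.float64(17.05))
```

Request:
{"name": "carry_out", "arguments": {
  "moves": [
    [-0.001,0,0,0,0,0.4,12]
  ]
}}

```text
time: 9.3
ee_pos: [520.6, -168.0, 109.9]
orientation: [180.0, -0.0, 52.8]
force: [-1.2, 2.1, 5.2]
width: 16.9
```

```bash
python3 -c "
from plan import *
st()"
```

```text
('time', np.float64(9.3)) ('ee_pos', array([ 520.56, -168.04,  109.86])) ('orientation', array([ 1.7995e+02, -3.0000e-02,  5.2750e+01])) ('force', array([-1.18,  2.12,  5.16])) ('torque', array([0.35, 0.37, 0.32])) ('q', array([-2.564e+01,  2.591e+01, -2.236e+01,  4.168e+01,  2.000e-02,
        1.161e+01])) ('width', np.float64(16.91))
```

Request:
{"name": "carry_out", "arguments": {
  "moves": [
    [-0.001,0,0,0,0,0.3,12],
    [0,0,0,0,0,0.2,12]
  ]
}}

```text
time: 9.5
ee_pos: [520.5, -168.2, 109.9]
orientation: [180.0, -0.0, 49.4]
force: [-1.8, 1.5, 5.6]
width: 17.1
```

```bash
python3 -c "
from plan import *
st()"
```

```text
('time', np.float64(9.5)) ('ee_pos', array([ 520.46, -168.19,  109.87])) ('orientation', array([ 1.7996e+02, -3.0000e-02,  4.9350e+01])) ('force', array([-1.8 ,  1.48,  5.64])) ('torque', array([0.29, 0.38, 0.38])) ('q', array([-2.565e+01,  2.591e+01, -2.237e+01,  4.168e+01,  2.000e-02,
        1.500e+01])) ('width', np.float64(17.14))
```

Request:
{"name": "carry_out", "arguments": {
  "moves": [
    [-0.001,0,0,0,0,0.2,12],
    [0,0,0,0,0,0.2,12]
  ]
}}

```text
time: 9.7
ee_pos: [520.4, -168.3, 109.9]
orientation: [180.0, -0.0, 46.6]
force: [-1.5, 1.0, 5.7]
width: 17.3
```

```bash
python3 -c "
from plan import *
st()"
```

```text
('time', np.float64(9.7)) ('ee_pos', array([ 520.39, -168.28,  109.85])) ('orientation', array([ 1.7996e+02, -3.0000e-02,  4.6610e+01])) ('force', array([-1.53,  1.02,  5.69])) ('torque', array([0.3 , 0.39, 0.37])) ('q', array([-2.566e+01,  2.590e+01, -2.237e+01,  4.167e+01,  1.000e-02,
        1.773e+01])) ('width', np.float64(17.34))
```

Request:
{"name": "carry_out", "arguments": {
  "moves": [
    [-0.001,0,0,0,0,0.2,12],
    [0,0,0,0,0,0.2,12]
  ]
}}

```text
time: 9.9
ee_pos: [520.3, -168.4, 109.9]
orientation: [180.0, -0.0, 43.9]
force: [-1.6, 1.1, 6.1]
width: 16.7
```

```bash
python3 -c "
from plan import *
st()"
```

```text
('time', np.float64(9.9)) ('ee_pos', array([ 520.32, -168.37,  109.88])) ('orientation', array([ 1.7996e+02, -3.0000e-02,  4.3860e+01])) ('force', array([-1.56,  1.06,  6.06])) ('torque', array([0.26, 0.42, 0.42])) ('q', array([-2.567e+01,  2.590e+01, -2.238e+01,  4.167e+01,  1.000e-02,
        2.046e+01])) ('width', np.float64(16.71))
```

Request:
{"name": "carry_out", "arguments": {
  "moves": [
    [-0.001,0,0,0,0,0.2,12]
  ]
}}

```text
time: 10.0
ee_pos: [520.2, -168.4, 109.9]
orientation: [180.0, -0.0, 42.5]
force: [-1.3, 0.8, 5.8]
width: 17.0
```

```bash
python3 -c "
from plan import *
st()"
```

```text
('time', np.float64(10.0)) ('ee_pos', array([ 520.25, -168.42,  109.86])) ('orientation', array([ 1.7996e+02, -3.0000e-02,  4.2490e+01])) ('force', array([-1.34,  0.84,  5.84])) ('torque', array([0.34, 0.34, 0.33])) ('q', array([-2.568e+01,  2.589e+01, -2.239e+01,  4.167e+01,  2.000e-02,
        2.183e+01])) ('width', np.float64(17.01))
```

Request:
{"name": "carry_out", "arguments": {
  "moves": [
    [0,0,0,0,0,0.2,12]
  ]
}}

```text
time: 10.1
ee_pos: [520.2, -168.4, 109.9]
orientation: [180.0, -0.0, 41.1]
force: [-1.5, 0.9, 5.8]
width: 17.3
```

```bash
python3 -c "
from plan import *
st()"
```

```text
('time', np.float64(10.1)) ('ee_pos', array([ 520.23, -168.44,  109.86])) ('orientation', array([ 1.7996e+02, -3.0000e-02,  4.1110e+01])) ('force', array([-1.48,  0.92,  5.84])) ('torque', array([0.31, 0.42, 0.4 ])) ('q', array([-2.568e+01,  2.589e+01, -2.238e+01,  4.167e+01,  1.000e-02,
        2.321e+01])) ('width', np.float64(17.32))
```

Request:
{"name": "carry_out", "arguments": {
  "moves": [
    [-0.001,0,0,0,0,0.2,12]
  ]
}}

```text
time: 10.2
ee_pos: [520.2, -168.5, 109.9]
orientation: [180.0, -0.0, 39.7]
force: [-1.1, 0.9, 5.9]
width: 17.1
```

```bash
python3 -c "
from plan import *
st()"
```

```text
('time', np.float64(10.2)) ('ee_pos', array([ 520.16, -168.48,  109.87])) ('orientation', array([ 1.7996e+02, -3.0000e-02,  3.9740e+01])) ('force', array([-1.15,  0.86,  5.86])) ('torque', array([0.33, 0.39, 0.38])) ('q', array([-2.569e+01,  2.589e+01, -2.239e+01,  4.167e+01,  1.000e-02,
        2.457e+01])) ('width', np.float64(17.14))
```

Request:
{"name": "carry_out", "arguments": {
  "moves": [
    [0,0,0,0,0,0.2,12]
  ]
}}

```text
time: 10.3
ee_pos: [520.1, -168.5, 109.9]
orientation: [180.0, -0.0, 38.4]
force: [-1.9, 0.9, 5.7]
width: 16.9
```

```bash
python3 -c "
from plan import *
st()"
```

```text
('time', np.float64(10.3)) ('ee_pos', array([ 520.1 , -168.53,  109.86])) ('orientation', array([ 1.7996e+02, -2.0000e-02,  3.8360e+01])) ('force', array([-1.92,  0.95,  5.74])) ('torque', array([0.26, 0.38, 0.33])) ('q', array([-2.569e+01,  2.589e+01, -2.240e+01,  4.167e+01,  1.000e-02,
        2.595e+01])) ('width', np.float64(16.92))
```

Request:
{"name": "carry_out", "arguments": {
  "moves": [
    [-0.001,0,0,0,0,0.2,12]
  ]
}}

```text
time: 10.4
ee_pos: [520.1, -168.6, 109.9]
orientation: [180.0, -0.0, 37.0]
force: [-1.7, 0.5, 5.2]
width: 17.3
```

```bash
python3 -c "
from plan import *
st()"
```

```text
('time', np.float64(10.4)) ('ee_pos', array([ 520.06, -168.56,  109.86])) ('orientation', array([ 1.7996e+02, -3.0000e-02,  3.6990e+01])) ('force', array([-1.71,  0.5 ,  5.23])) ('torque', array([0.33, 0.36, 0.39])) ('q', array([-2.570e+01,  2.588e+01, -2.240e+01,  4.166e+01,  1.000e-02,
        2.731e+01])) ('width', np.float64(17.32))
```

Request:
{"name": "carry_out", "arguments": {
  "moves": [
    [0,0,0,0,0,0.2,12]
  ]
}}

```text
time: 10.5
ee_pos: [520.0, -168.6, 109.9]
orientation: [180.0, -0.0, 35.6]
force: [-2.5, 1.4, 6.0]
width: 17.2
```

```bash
python3 -c "
from plan import *
st()"
```

```text
('time', np.float64(10.5)) ('ee_pos', array([ 520.02, -168.58,  109.87])) ('orientation', array([ 1.7996e+02, -3.0000e-02,  3.5610e+01])) ('force', array([-2.48,  1.41,  5.99])) ('torque', array([0.22, 0.47, 0.35])) ('q', array([-2.570e+01,  2.588e+01, -2.240e+01,  4.167e+01,  1.000e-02,
        2.869e+01])) ('width', np.float64(17.17))
```

Request:
{"name": "carry_out", "arguments": {
  "moves": [
    [-0.001,0,0,0,0,0.2,12]
  ]
}}

```text
time: 10.6
ee_pos: [519.9, -168.7, 109.9]
orientation: [180.0, -0.0, 34.2]
force: [-1.1, 2.1, 6.4]
width: 16.6
```

```bash
python3 -c "
from plan import *
st()"
```

```text
('time', np.float64(10.6)) ('ee_pos', array([ 519.95, -168.65,  109.88])) ('orientation', array([ 1.7996e+02, -3.0000e-02,  3.4240e+01])) ('force', array([-1.09,  2.07,  6.44])) ('torque', array([0.34, 0.38, 0.34])) ('q', array([-2.571e+01,  2.588e+01, -2.241e+01,  4.166e+01,  1.000e-02,
        3.005e+01])) ('width', np.float64(16.57))
```

Request:
{"name": "carry_out", "arguments": {
  "moves": [
    [0,0,0,0,0,0.2,12]
  ]
}}

```text
time: 10.7
ee_pos: [519.9, -168.7, 109.9]
orientation: [180.0, -0.0, 32.9]
force: [-1.4, 0.9, 6.5]
width: 17.2
```

```bash
python3 -c "
from plan import *
st()"
```

```text
('time', np.float64(10.7)) ('ee_pos', array([ 519.9 , -168.65,  109.87])) ('orientation', array([ 1.7996e+02, -2.0000e-02,  3.2870e+01])) ('force', array([-1.36,  0.9 ,  6.52])) ('torque', array([0.25, 0.42, 0.52])) ('q', array([-25.71,  25.88, -22.42,  41.67,   0.  ,  31.42])) ('width', np.float64(17.2))
```

Request:
{"name": "carry_out", "arguments": {
  "moves": [
    [0,0,0,0,0,0.1,12]
  ]
}}

```text
time: 10.8
ee_pos: [519.9, -168.6, 109.9]
orientation: [180.0, -0.0, 32.3]
force: [-3.6, 1.2, 5.3]
width: 17.0
```

```bash
python3 -c "
from plan import *
st()"
```

```text
('time', np.float64(10.8)) ('ee_pos', array([ 519.92, -168.63,  109.85])) ('orientation', array([ 1.7996e+02, -2.0000e-02,  3.2260e+01])) ('force', array([-3.59,  1.22,  5.32])) ('torque', array([0.2 , 0.49, 0.94])) ('q', array([-25.71,  25.88, -22.42,  41.66,  -0.  ,  32.04])) ('width', np.float64(17.0))
```

Request:
{"name": "carry_out", "arguments": {
  "moves": [
    [0,0,0,0,0,0,12]
  ]
}}

```text
time: 10.9
ee_pos: [519.9, -168.7, 109.9]
orientation: [180.0, -0.0, 32.3]
force: [-1.6, 1.7, 5.8]
width: 16.9
```

```bash
python3 - <<'E'
from plan import *
st()
p,d=r.read_camera('side'); im=p[:,:,::-1]; cv2.imwrite('pics/side7.png',im)
S=14;u0,v0=305,235
a=cv2.resize(im[v0:v0+45,u0:u0+55],None,fx=S,fy=S,interpolation=cv2.INTER_CUBIC); cv2.imwrite('pics/s7.png',cv2.convertScaleAbs(a,alpha=1.3))
E
```

```text
('time', np.float64(10.9)) ('ee_pos', array([ 519.95, -168.66,  109.87])) ('orientation', array([ 1.7996e+02, -2.0000e-02,  3.2290e+01])) ('force', array([-1.55,  1.73,  5.77])) ('torque', array([0.2 , 0.42, 0.81])) ('q', array([-2.571e+01,  2.588e+01, -2.241e+01,  4.166e+01, -1.000e-02,
        3.200e+01])) ('width', np.float64(16.92))
```

View pics/s7.png

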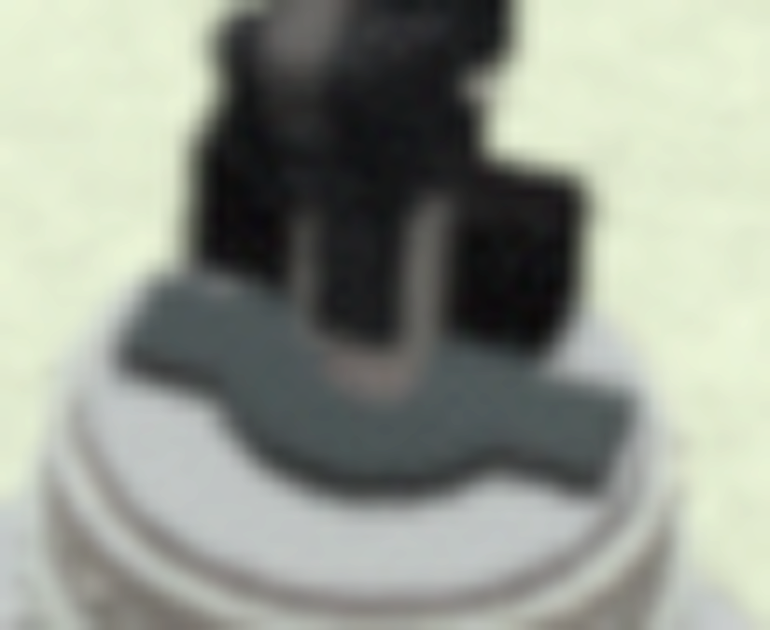

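The moment jumped from 0.35 to 0.9 N m with no further turning, and it stays at 0.8 when held, so the ring is on its hard stop. I'll back off by about the pin play, which leaves the ring where it is, then lift straight out.

Request:
{"name": "carry_out", "arguments": {
  "moves": [
    [0,0,0,0,0,-0.3,12],
    [0.001,0,0,0,0,-0.3,12],
    [0,0,0,0,0,0,12]
  ]
}}

```text
time: 11.25
ee_pos: [520.3, -168.9, 109.9]
orientation: [179.9, -0.0, 36.3]
force: [-0.2, 0.9, 5.3]
width: 17.3
```

```bash
python3 -c "
from plan import *
st()"
```

```text
('time', np.float64(11.25)) ('ee_pos', array([ 520.31, -168.91,  109.89])) ('orientation', array([ 1.7992e+02, -3.0000e-02,  3.6300e+01])) ('force', array([-0.16,  0.91,  5.34])) ('torque', array([0.17, 0.25, 0.12])) ('q', array([-2.571e+01,  2.589e+01, -2.239e+01,  4.164e+01, -1.000e-02,
        2.798e+01])) ('width', np.float64(17.3))
```

Request:
{"name": "carry_out", "arguments": {
  "moves": [
    [0,0,-0.03,0,0,0,12],
    [0,0,-0.03,0,0,0,12],
    [0,0,-0.03,0,0,0,12],
    [0,0,0,0,0,0,12]
  ]
}}

```text
time: 11.65
ee_pos: [520.0, -168.8, 118.3]
orientation: [180.0, -0.0, 36.2]
force: [0.4, 0.2, -2.3]
width: 17.4
```

```bash
python3 -c "
from plan import *
st()"
```

```text
('time', np.float64(11.65)) ('ee_pos', array([ 519.95, -168.76,  118.35])) ('orientation', array([ 1.7998e+02, -1.0000e-02,  3.6230e+01])) ('force', array([ 0.4 ,  0.19, -2.27])) ('torque', array([ 0.01, -0.02,  0.03])) ('q', array([-25.72,  25.3 , -21.87,  42.81,  -0.  ,  28.05])) ('width', np.float64(17.36))
```

Request:
{"name": "carry_out", "arguments": {
  "moves": [
    [0,0,-0.1,0,0,0,12],
    [0,0,-0.2,0,0,0,12],
    [0,0,-0.1,0,0,0,12],
    [0,0,0,0,0,0,12]
  ]
}}

```text
time: 12.05
ee_pos: [521.1, -169.2, 160.0]
orientation: [179.8, -0.1, 36.2]
force: [0.9, -0.1, -1.7]
width: 17.2
```

```bash
python3 - <<'E'
from plan import *
st(); plan([534,181.3,155],112.2,14)
for n,b in(('side',(275,180,110,110)),('top',(340,150,110,100))):
    p,d=r.read_camera(n); cv2.imwrite(f'pics/{n}8.png',p[:,:,::-1]); crop(p[:,:,::-1],*b,6,f'pics/{n}8c.png')
E
```

```text
('time', np.float64(12.05)) ('ee_pos', array([ 521.06, -169.24,  160.01])) ('orientation', array([ 1.7981e+02, -1.0000e-01,  3.6240e+01])) ('force', array([ 0.88, -0.08, -1.74])) ('torque', array([ 0.  , -0.01, -0.01])) ('q', array([-25.71,  22.61, -19.07,  48.1 ,  -0.  ,  28.05])) ('width', np.float64(17.19))
[0.155, -0.197, 0.003, 0.002, 0.0, -0.789]
[0.173, -0.181, 0.003, 0.002, 0.0, -0.789]
[0.19, -0.164, 0.003, 0.002, 0.001, -0.789]
[0.204, -0.145, 0.003, 0.002, 0.001, -0.789]
[0.217, -0.125, 0.004, 0.002, 0.0, -0.789]
[0.228, -0.104, 0.003, 0.003, 0.001, -0.789]
[0.237, -0.082, 0.004, 0.002, 0.0, -0.789]
[0.243, -0.059, 0.004, 0.003, 0.001, -0.789]
[0.248, -0.036, 0.004, 0.002, 0.0, -0.789]
[0.25, -0.012, 0.003, 0.003, 0.001, -0.789]
[0.25, 0.011, 0.004, 0.002, 0.0, -0.79]
[0.248, 0.035, 0.003, 0.003, 0.001, -0.789]
[0.244, 0.059, 0.004, 0.002, 0.0, -0.79]
[0.237, 0.081, 0.003, 0.003, 0.001, -0.789]
```

View pics/side8c.png

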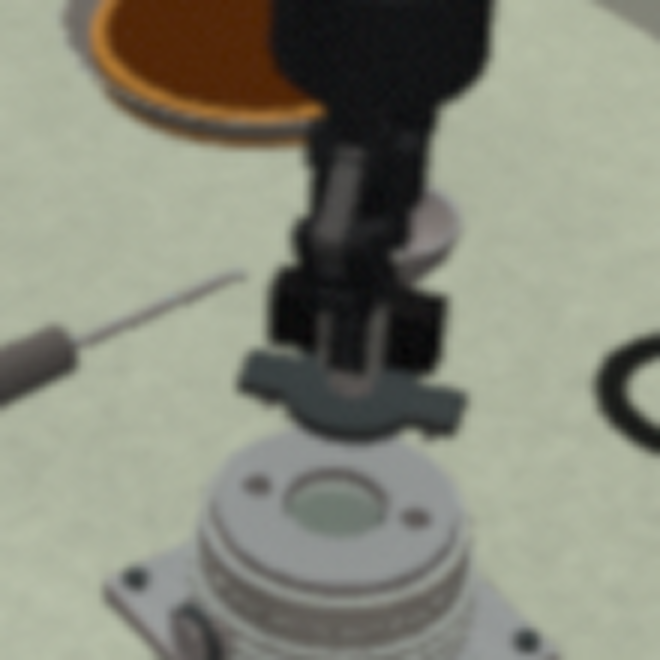

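```bash
python3 - <<'E'
from plan import *
f=lambda x,y:(275+(x+.5)/6-.5,180+(y+.5)/6-.5)
A=at_z('side',f(257,485),70);B=at_z('side',f(415,517),70);d=B-A
print(np.linalg.norm(d),np.degrees(np.arctan2(d[1],d[0])))
E
```

```text
61.75958946792612 -52.40457546320445
```

Request:
{"name": "carry_out", "arguments": {
  "moves": [
    [0.15,-0.2,0,0,0,-0.79,12],
    [0.17,-0.18,0,0,0,-0.79,12],
    [0.19,-0.16,0,0,0,-0.79,12],
    [0.2,-0.15,0,0,0,-0.79,12],
    [0.22,-0.13,0,0,0,-0.79,12]
  ]
}}

```text
time: 12.65
ee_pos: [522.1, -42.5, 157.1]
orientation: [-179.9, 0.0, 63.6]
force: [0.3, 1.3, -1.8]
width: 17.0
```

Request:
{"name": "carry_out", "arguments": {
  "moves": [
    [0.23,-0.1,0,0,0,-0.79,12],
    [0.24,-0.08,0,0,0,-0.79,12],
    [0.24,-0.06,0,0,0,-0.79,12],
    [0.25,-0.04,0,0,0,-0.79,12],
    [0.25,-0.01,0,0,0,-0.79,12]
  ]
}}

```text
time: 13.15
ee_pos: [527.0, 82.8, 157.1]
orientation: [-179.9, 0.0, 90.8]
force: [0.3, -0.0, -1.7]
width: 17.3
```

Request:
{"name": "carry_out", "arguments": {
  "moves": [
    [0.25,0.01,0,0,0,-0.79,12],
    [0.25,0.03,0,0,0,-0.79,12],
    [0.24,0.06,0,0,0,-0.79,12],
    [0.24,0.08,0,0,0,-0.79,12],
    [0,0,0,0,0,0,12]
  ]
}}

```text
time: 13.65
ee_pos: [530.2, 184.6, 157.1]
orientation: [-180.0, -0.1, 112.5]
force: [-0.4, 0.3, -2.1]
width: 17.1
```

Request:
{"name": "carry_out", "arguments": {
  "moves": [
    [0,0,0.2,0,0,0,12],
    [0,0,0.2,0,0,0,12],
    [0,0,0.2,0,0,0,12],
    [0,0,0,0,0,0,12],
    [0,0,0,0,0,0,12]
  ]
}}

```text
time: 14.15
ee_pos: [530.3, 181.4, 97.6]
orientation: [-179.9, -0.0, 112.2]
force: [-0.0, 0.3, -1.2]
width: 17.4
```

```bash
python3 - <<'E'
from plan import *
st(); plan([534.5,181.6,90],112.2,1)
for n,b in(('side',(210,140,100,90)),('top',(200,160,110,90))):
    p,d=r.read_camera(n); cv2.imwrite(f'pics/{n}9.png',p[:,:,::-1]); crop(p[:,:,::-1],*b,7,f'pics/{n}9c.png')
E
```

```text
('time', np.float64(14.15)) ('ee_pos', array([530.29, 181.39,  97.65])) ('orientation', array([-1.7989e+02, -1.0000e-02,  1.1222e+02])) ('force', array([-0.01,  0.33, -1.21])) ('torque', array([-0.  , -0.  , -0.01])) ('q', array([ 1.134e+01,  2.808e+01, -2.079e+01,  4.123e+01, -1.000e-02,
       -1.088e+01])) ('width', np.float64(17.38))
[-0.014, 0.04, 0.076, -0.016, -0.001, 0.003]
```

View pics/side9c.png

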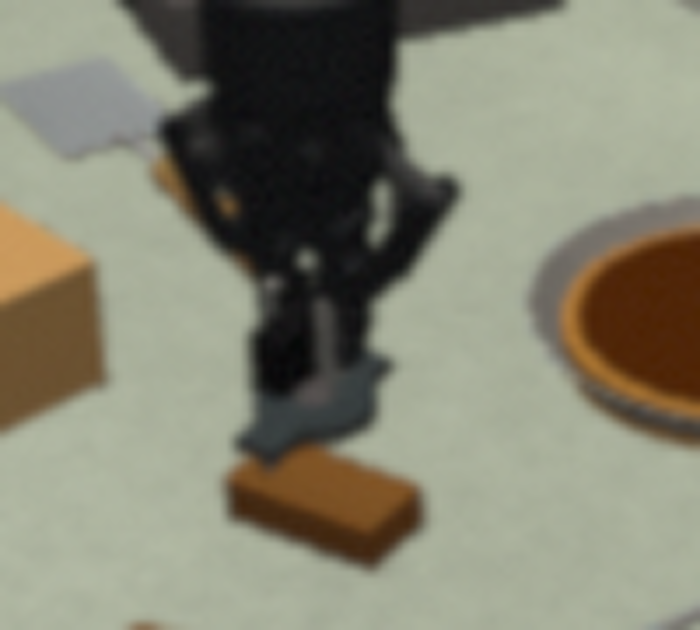

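The ring's hole line has turned from −5° to −52°, which is 0.83 rad and fits the stop. Now I'll correct the 4 mm lateral error and lower the spanner onto the rest.

Request:
{"name": "carry_out", "arguments": {
  "moves": [
    [-0.015,0.04,0.06,0,0,0,12],
    [0,0,0.08,0,0,0,12],
    [0,0,0.08,0,0,0,12],
    [0,0,0,0,0,0,12],
    [0,0,0,0,0,0,12]
  ]
}}

```text
time: 14.75
ee_pos: [534.7, 182.1, 75.6]
orientation: [-179.9, -0.0, 112.3]
force: [0.0, -0.6, -2.0]
width: 17.1
```

```bash
python3 - <<'E'
from plan import *
st(); plan([534.5,181.6,62],112.2,1)
E
```

```text
('time', np.float64(14.75)) ('ee_pos', array([534.65, 182.06,  75.57])) ('orientation', array([-1.7993e+02, -1.0000e-02,  1.1228e+02])) ('force', array([ 0.03, -0.62, -2.04])) ('torque', array([ 0.03, -0.02,  0.07])) ('q', array([ 11.32,  30.06, -21.32,  38.69,   0.  , -10.96])) ('width', np.float64(17.12))
[-0.004, -0.003, 0.136, -0.01, -0.002, 0.012]
```

Request:
{"name": "carry_out", "arguments": {
  "moves": [
    [-0.004,0,0.04,0,0,0,12],
    [0,0,0.04,0,0,0,12],
    [0,0,0.03,0,0,0,12],
    [0,0,0.01,0,0,0,12],
    [0,0,0,0,0,0,12]
  ]
}}

```text
time: 15.25
ee_pos: [535.1, 181.7, 63.8]
orientation: [-180.0, -0.0, 112.3]
force: [-0.7, 0.6, -1.9]
width: 17.0
```

Request:
{"name": "carry_out", "arguments": {
  "moves": [
    [0,0,0.008,0,0,0,12],
    [0,0,0.005,0,0,0,12],
    [0,0,0,0,0,0,12]
  ]
}}

```text
time: 15.55
ee_pos: [535.3, 181.8, 62.8]
orientation: [180.0, 0.0, 112.3]
force: [-0.6, 0.4, -2.0]
width: 17.1
```

Request:
{"name": "carry_out", "arguments": {
  "moves": [
    [0,-0.005,0.008,0,0,0,12],
    [0,0,0,0,0,0,12],
    [0,0,0,0,0,0,12]
  ]
}}

```text
time: 15.85
ee_pos: [534.8, 181.6, 62.0]
orientation: [-180.0, -0.0, 112.3]
force: [-0.8, -0.6, -2.4]
width: 16.7
```

Request:
{"name": "carry_out", "arguments": {
  "moves": [
    [0,0,0.005,0,0,0,12],
    [0,0,0,0,0,0,12],
    [0,0,0,0,0,0,12]
  ]
}}

```text
time: 16.15
ee_pos: [534.8, 181.6, 61.9]
orientation: [180.0, 0.0, 112.3]
force: [-2.8, -0.5, 6.0]
width: 16.8
```

Contact came at z = 61.9, the same height as at pick-up. Releasing slowly.

Request:
{"name": "carry_out", "arguments": {
  "moves": [
    [0,0,0,0,0,0,19],
    [0,0,0,0,0,0,24],
    [0,0,0,0,0,0,40],
    [0,0,0,0,0,0,60],
    [0,0,0,0,0,0,80]
  ],
  "force": 20
}}

```text
time: 16.65
ee_pos: [534.8, 181.6, 61.4]
orientation: [-180.0, -0.0, 112.3]
force: [-0.2, 0.2, 0.2]
width: 67.0
```

Request:
{"name": "carry_out", "arguments": {
  "moves": [
    [0,0,0,0,0,0,85],
    [0,0,0,0,0,0,85]
  ]
}}

```text
time: 16.85
ee_pos: [534.9, 181.5, 61.5]
orientation: [180.0, -0.0, 112.3]
force: [0.5, 0.6, -0.4]
width: 84.9
```

```bash
python3 - <<'E'
from plan import *
st()
p,d=r.read_camera('side'); crop(p[:,:,::-1],210,140,100,90,7,f'pics/side10c.png')
E
```

```text
('time', np.float64(16.85)) ('ee_pos', array([534.85, 181.54,  61.46])) ('orientation', array([180.  ,  -0.  , 112.27])) ('force', array([ 0.49,  0.58, -0.4 ])) ('torque', array([-0.01,  0.03, -0.01])) ('q', array([ 11.26,  31.1 , -22.07,  36.83,   0.  , -11.01])) ('width', np.float64(84.86))
```

View pics/side10c.png

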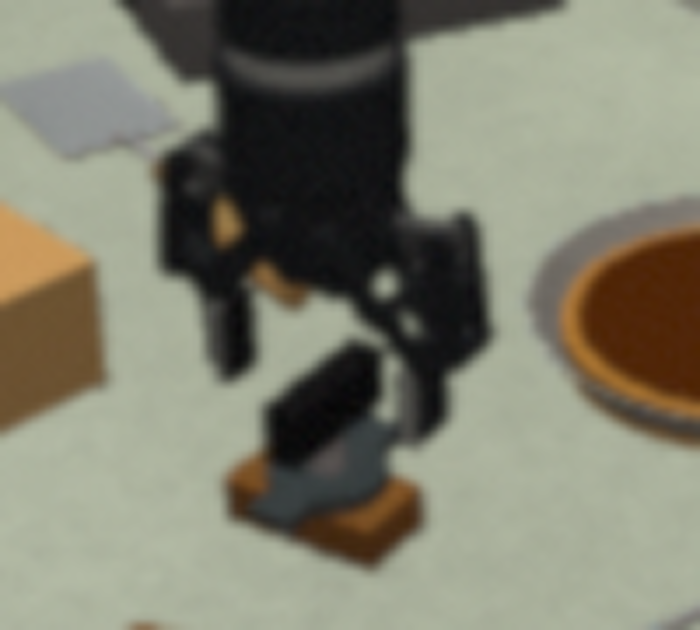

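The spanner sits on the rest and the fingers are clear. Retreating upward and towards the start pose to unblock the view.

Request:
{"name": "carry_out", "arguments": {
  "moves": [
    [0,0,-0.2,0,0,0,85],
    [0,0,-0.3,0,0,0,85],
    [0,0,-0.4,0,0,0,85],
    [0,0,-0.4,0,0,0,85],
    [0,0,-0.4,0,0,0,85]
  ]
}}

```text
time: 17.4
ee_pos: [534.5, 181.5, 233.0]
orientation: [-180.0, -0.0, 112.3]
force: [-0.1, -0.0, -0.1]
width: 85.0
```

Request:
{"name": "carry_out", "arguments": {
  "moves": [
    [0.35,-0.25,0,0,0,0,85],
    [0.35,-0.25,0,0,0,0,85],
    [0.35,-0.25,0,0,0,0,85],
    [0.35,-0.25,0,0,0,0,85],
    [0.35,-0.25,0,0,0,0,85]
  ]
}}

```text
time: 17.9
ee_pos: [351.3, 296.7, 231.6]
orientation: [180.0, -0.0, 112.2]
force: [-0.8, 1.7, 0.9]
width: 85.6
```

Request:
{"name": "carry_out", "arguments": {
  "moves": [
    [0.35,-0.25,0,0,0,0,85],
    [0.35,-0.25,0,0,0,0,85],
    [0.35,-0.25,0,0,0,0,85],
    [0,0,0,0,0,0,85],
    [0,0,0,0,0,0,85]
  ]
}}

```text
time: 18.4
ee_pos: [242.9, 365.2, 231.6]
orientation: [180.0, 0.0, 112.4]
force: [1.3, 0.6, -0.6]
width: 84.8
```

```bash
python3 - <<'E'
from plan import *
st()
u,v=np.meshgrid(np.arange(560),np.arange(420))
for n,b in(('top',(215,295,185,245)),('side',(235,280,180,225))):
    p,d=r.read_camera(n); cv2.imwrite(f'pics/{n}11.png',p[:,:,::-1])
    W=cloud(n,d)
    m=(u>b[0])&(u<b[1])&(v>b[2])&(v<b[3])&(abs(W[...,2]-74)<2.5)
    P=W[m]; c=np.median(P,0); P=P[np.linalg.norm(P[:,:2]-c[:2],axis=1)<45]
    print(n,len(P),P.mean(0).round(1),cv2.minAreaRect(P[:,:2].astype(np.float32)))
E
```

```text
('time', np.float64(18.4)) ('ee_pos', array([242.92, 365.24, 231.63])) ('orientation', array([1.7997e+02, 1.0000e-02, 1.1243e+02])) ('force', array([ 1.31,  0.57, -0.63])) ('torque', array([-0.03, -0.01,  0.01])) ('q', array([ 4.673e+01,  7.650e+00, -2.810e+01,  5.422e+01, -2.000e-02,
        2.430e+01])) ('width', np.float64(84.85))
top 201 [533.3 179.8  74.3] ((532.8844604492188, 180.01817321777344), (62.75615310668945, 17.966371536254883), 22.273168563842773)
side 68 [531.7 180.2  74.2] ((532.4264526367188, 181.42807006835938), (63.09657287597656, 17.746313095092773), 21.277591705322266)
```

View pics/top11.png

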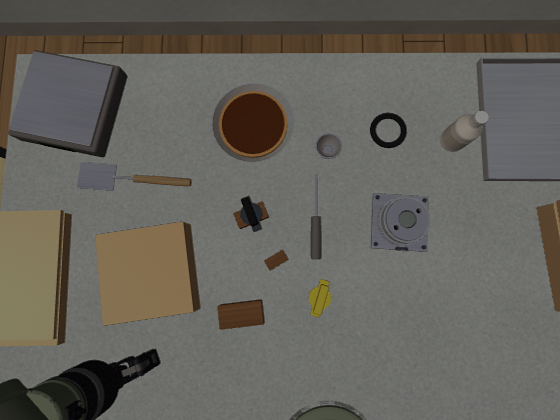

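View pics/side11.png

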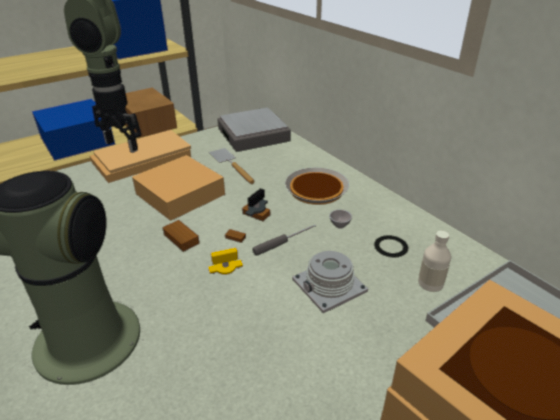

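The top view shows the ring holes at about (418,211) and (397,227), a line near −52°. The spanner is astride the rest at (251,214), within 2 mm of where it started, and nothing else has moved.

```bash
python3 -c "
from bench import r
r.sign_off()"
```

```text
the job is handed in; nothing more can be done
```

The ring is tight against its stop, the spanner is back astride its rest, and the job was handed in at about 18.5 s of the 72 s allowed.

- **Seating:** both pins dropped straight into the holes and the foot lay flat on the ring, pressed down with about 5–7 N.
- **Turning:** the ring ran clockwise at about 0.35–0.4 N m. The moment then rose to 0.94 N m with almost no further turning and stayed at 0.8 N m when held, so I stopped there. The camera shows the hole line went from about −5° to −52°, roughly 0.83 rad of ring travel, which fits the stop. I backed off only within the pin play before lifting out.
- **Return:** the spanner touched down at the same height as at pick-up (z = 61.9 mm). Its final position is within about 2 mm of where it started, at the same angle to within 1°.
- **Other objects:** nothing else on the table appears moved in the final pictures. The spanner foot stayed level, with no sign that it or the fingers touched the glass.

The two cameras disagreed by about 3 mm on the lamp's position. I used the top camera's position, and the pins went in without resistance.

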